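# Uncover the fixture pin and present the offset lever

## Robot

A 7-joint arm with a two-finger parallel gripper is mounted at the origin on a cart in front of the work surface, level with it; the furniture and walls round the work are solid. World frame = base frame: x ahead of the robot, y to its left, z up, the work surface at z = 0. Lengths are in mm, angles in degrees, forces in N, time in s.
With the tool pointing down it reaches from about 400 to 875 mm from the base axis. Payload 4.4 kg.
Tool frame: the origin (TCP) lies between the finger pads; the fingertips stand 8 mm ahead of it and the grasp point (between the pads) lies 11 mm behind it; z points along the fingers, y is the line along which they close (so a half turn about z gives the same grasp; the last joint's range is limited). The gripper opens to 85 mm and grips with 20 to 120 N. Pads are 22 mm wide; open, the fingers measure 114 mm over their backs; the gripper's body (76 mm by 85 mm) begins 54 mm behind the grasp point. The pads swing forward as they close: fully open they stand 13 mm farther back than shut.
Start: joints at [72.949, 36.005, 2.206, 86.941, -1.547, 57.084, -1.146], TCP at [149.351, -632.623, 239.313] pointing down, gripper open.
Joint ranges: [-175.42, 175.42], [-21.48, 121.26], [-71.46, 75.88], [10.55, 141.38], [-63.04, 243.04], [13.31, 113.54], [-168.57, 168.57]. Speed limits (degrees/s): [147.25, 147.25, 180, 180, 180, 180, 180].

## Interface

Orientations are given as a 3x3 rotation matrix whose columns are the frame's x, y, z axes.
In Python, from cell import * gives the robot as it stands.
- The arm moves only by the tool carry_out, never from a script. Its argument "plan" is a list of rows, each an object with "offset": the shift along the tool's x, y, z in m, a list of three; "rot": the turn, a rotation vector about the tool's x, y, z in rad, a list of three; "gripper": the closure, from -1 (fully open) to 1 (shut). A call has 1 to 8 rows; each row shifts and turns the commanded pose from where the row before left it, along the tool's axes as they then stand; what a row does not reach is not made up. A row lasts 1/10 s, in which the tool goes at most 50 mm and 8.59 degrees, less where a joint would pass 70% of its speed; a pose out of reach is approached as far as the arm can. A call is refused whole if a number of a shift passes 0.05 or a number of a turn 0.15, either way. A call with a gripper value outside its range is refused whole. The fingers move at their own pace and stop on an object; "force" is the grip in N (left out, the last holds). Time passes only in rows, so rows that do not move let the fingers close. It gives the time, the measured TCP pose, the force, the opening and the grip force at its end, in the units of the state.
- sense(): the state, without advancing time (a new reading comes with each control period).
- capture(name): name is "side" or "top"; returns the picture (420x560x3 uint8, red, green, blue); there is no depth.
- camera_model(name): a dict with "fx", "fy", "cx", "cy" (pixels), "dist_coeffs" ([k1, k2, p1, p2, k3] as OpenCV has them; the pictures are not rectified), "R" (3x3) and "t" (3): a world point X has camera coordinates R X + t. Camera axes: x right, y down, z forward; pixel columns grow to the right and rows downward; lengths in mm; the calibration is good to about 2 mm. A picture is of the moment at which its call begins. camera_model takes no time and is no camera call.
- sign_off(): hands the job in; it is judged then, once.
The state is a dict: "clock": time; "joint_positions": joint angles; "joint_vel": joint speeds; "tau": joint torques, N m; "ee_pos": TCP position; "tcp_rot": TCP orientation; "ft_force": force on the tool from outside, world axes, zero at the start; "torque": the same for the moment, N m; "width": opening from 0.0 (shut) to 1.0 (fully open); "finger_force": force on a finger pad.
Only numpy, scipy, OpenCV 4.12 (cv2) and the standard library are available. Lean on these libraries where they do the work, as an engineer would, in place of code of your own. Each camera call takes 0.05 s, during which the arm holds its last target. There are 200 camera calls.

## Task

Get the welding fixture ready for its lever: lift the spatter cap off the thick pin, hang it by the slot in its handle on the hook stand and let go of it. Then pick up the offset lever at its balance point and hold it level over the fixture, about 3 cm above the tips of the pins and not touching them, with its big boss's bore over the thick pin and its small eye over the thin pin. Finish while still holding it there, and leave the other things on the table where they are.

Things in the scene. Friction and masses are not known exactly. Their poses are not given: they have to be found in the camera images.
- lever: offset lever, dark cast metal, 0.55 kg, lying on its two lugs. Origin on its underside below the balance point, z up. Straight arm along x from -36 to +63 mm: 20 mm wide in y, 8 to 26 mm above the underside; grip across y. Big boss (46 mm across, 36 high) at x -56, y -12 mm; past x 63 the arm bends to the small eye (28 across, 28 high) at x +100, y +30 mm
- lever_balance (a point): the lever's balance point (centre of mass), mid-width in the arm, 17 mm above the underside; 33 mm from the near edge of the big boss along the arm
- lever_bore (a point): lower mouth of the 14 mm bore through the big boss, on the lever's underside
- lever_eye (a point): lower mouth of the 10 mm hole through the small eye, on the lever's underside
- fixture: plain steel plate 210 x 94 x 10 mm, fixed on the table. Origin: centre of underside, x along its length, z up. Two upright pins, tips 34 mm above the table: thick one at x -78, y -21 mm, thin one at x +78, y +21 mm. With bore and eye over the pins, the lever's axes are parallel to the fixture's and its origin is at x -22, y -9 mm of it
- pin_thick (a point): centre of the tip of the thick pin (12 mm across), at first under the cap
- pin_thin (a point): centre of the tip of the thin pin (8 mm across)
- cap: spatter cap, bare metal, 0.15 kg: square, 48 x 48 x 34 mm, open below, set loosely over the thick pin, resting on the plate. Origin: centre of lower edge, z up. Upright plate handle on top, 9 mm thick (x), 44 wide (y), 34 to 118 mm above origin. Its slot runs through along x: 30 wide (y), 34 to 70 mm up, top corners cut 11 mm at 45 deg; the solid tab above it is the grip, taken across x
- cap_slot (a point): middle of the slot's upper edge, 70 mm above the cap's origin: this edge rests on the hook's rod when hung
- hook_stand: hook stand, fixed: base 85 x 85 x 10 mm, round post 16 mm thick, 174 mm high, and a level rod 8 mm thick from the post's top along its own -x, ending 94 mm from the post's axis; the last 9 mm turn up, 8 mm above the rod's top. Origin: centre of underside, z up. The cap goes on from the free end, rod through the slot, cap's x parallel to the rod, and is lowered onto it
- hook_rod (a point): point on the top of the rod, 55 mm from the post's axis, 174 mm above the table: a good place for the slot's upper edge; axes as the stand's
- gusset: bystander, leave it alone: a flat triangular steel gusset plate, 65 x 65 x 6 mm; origin at the centre of its underside
- tip_box: bystander, leave it alone: a small lidded box, 44 x 64 x 26 mm; origin at the centre of its underside
- angle_offcut: bystander, leave it alone: an offcut of angle iron, 45 x 70 x 50 mm; origin at the centre of its underside
- box_tube: bystander, leave it alone: a short piece of square steel tube, 30 x 60 x 30 mm; origin at the centre of its underside
Not all that is in view belongs to the job. There is more than one size of the cap; the one meant has the size given above.

How it is judged (in metres and radians):
On the way, in this order (a step that is already met when the one before it is completed fails the run):
1. the cap hangs on the hook's rod by the slot in its handle, let go (x of cap_slot in the frame of hook_rod between -0.032 and 0.048 m and y of cap_slot in the frame of hook_rod between -0.016 and 0.016 m and z of cap_slot in the frame of hook_rod between -0.008 and 0.012 m and contact force between cap and hook_stand above 0.5 N and contact force between cap and the fingers below 0.05 N and angle between cap's own z axis and vertical below 0.5 rad), for 0.3 s.
2. the lever is lifted clear, gripped at its balance point (contact force between lever and the fingers above 1 N and horizontal distance between the grasp point and lever_balance below 0.022 m and height (world z) of lever_balance above 0.047 m), for 0.2 s.
At the end, for the whole second after the job is handed in: Cap hangs let go on the rod by its slot, tilt under 0.5 rad. Lever gripped within 22 mm of its balance point (from above), level within 0.09 rad, bore within 12 mm and eye within 14 mm of their pins' axes, underside 10 to 55 mm above the pin tips, at rest, not touching the fixture (all of step 1 and contact force between lever and the fingers above 1 N and horizontal distance between the grasp point and lever_balance below 0.022 m and angle between lever's own z axis and vertical below 0.09 rad and horizontal distance between lever_bore and pin_thick below 0.012 m and horizontal distance between lever_eye and pin_thin below 0.014 m and z of lever_bore in the frame of pin_thick between 0.01 and 0.055 m and z of lever_eye in the frame of pin_thin between 0.01 and 0.055 m and linear speed of lever below 0.02 m/s and contact force between lever and fixture below 0.05 N); the arm keeps its last pose, push and grip.
It fails at once if one of the other things on the table is pushed more than 3 cm away (distance of any of gusset, tip_box, angle_offcut, box_tube from where it was at the start of the episode above 0.03 m).
It also fails if it takes over 54 s, if anything falls off the work surface, if the arm or the gripper's body presses on something with over 40 N, if the wrist force passes 120 N, or if a joint passes its speed limit or range.

## Working session

There is one attempt and no reset: what is moved stays moved. The work goes in short steps, Python scripts to look and compute and a tool call to move; the robot and the scene stay as the last step left them, time stands still between calls to the robot, and variables do not carry over. Pictures are saved under pics/ and viewed, at most 10 in all, crops included, and the job is handed in when it is done.

Besides the shell and the picture viewer there is one more tool, called as name(argument=value, ...) on one line, values as JSON. carry_out: Moves the arm, as the interface text tells. Its arguments: {"type":"object","properties":{"plan":{"type":"array"},"force":{"type":"number"}},"required":["plan"]}

```bash
mkdir -p pics; ls; python3 - <<'E'
from cell import *
import cv2
for n in("top","side"):
    im=capture(n); cv2.imwrite(f"pics/{n}0.png",im[:,:,::-1])
    m=camera_model(n); print(n,{k:(v if not hasattr(v,'tolist') else v.tolist()) for k,v in m.items()})
s=sense();print(s)
E
```

```text
pics
top {'fx': 516.3947049290837, 'fy': 516.3947049290837, 'cx': 288.43352947758143, 'cy': 213.61501402631947, 'dist_coeffs': [-0.15636208951391134, 0.0, 0.0, 0.0, 0.0], 'R': [[0.016018419476012666, -0.9998353115353948, 0.00852994984803612], [-0.9914471159208672, -0.016987977981821514, -0.12939870531146438], [0.12952230143756924, -0.0063842314344530774, -0.9915559565749715]], 't': [-126.27024614180708, 563.3351180171497, 1329.1912806078524]}
side {'fx': 456.70561423201985, 'fy': 456.70561423201985, 'cx': 277.632445775801, 'cy': 205.5194901473249, 'dist_coeffs': [0.04117476568903235, 0.0, 0.0, 0.0, 0.0], 'R': [[0.912741886910622, -0.4083304694790833, -0.012979814090673792], [-0.23247099230379897, -0.49299217246075766, -0.8384008323169232], [0.3359456587249254, 0.7682609879379625, -0.5448995951516774]], 't': [-571.1767310781978, 191.43456959461918, 920.6288149051732]}
{'clock': 0.1, 'joint_positions': array([72.9490862 , 36.05564278,  2.2040641 , 86.99059749, -1.54707091,
       57.08577362, -1.14572906]), 'joint_vel': array([-0.05002705,  0.03125553,  0.02272865, -0.17268898, -0.02556367,
       -0.04430314, -0.02240053]), 'tau': array([ 3.09389448e-03, -5.64539444e+01,  1.23138864e+00, -1.93975085e+01,
        1.15876616e-02,  5.38838940e-03, -2.05422474e-06]), 'ee_pos': array([ 149.20777015, -632.0632178 ,  238.45673594]), 'tcp_rot': array([[ 9.73259507e-01,  2.29707938e-01, -4.42173738e-04],
       [ 2.29708361e-01, -9.73257970e-01,  1.72979861e-03],
       [-3.30006415e-05, -1.78511395e-03, -9.99998406e-01]]), 'ft_force': array([-0.24120166,  0.28903178, -0.0807255 ]), 'torque': array([-0.00970852,  0.03448506,  0.0245237 ]), 'finger_force': 0.0, 'width': 0.9981280117172863}
```

View pics/top0.png

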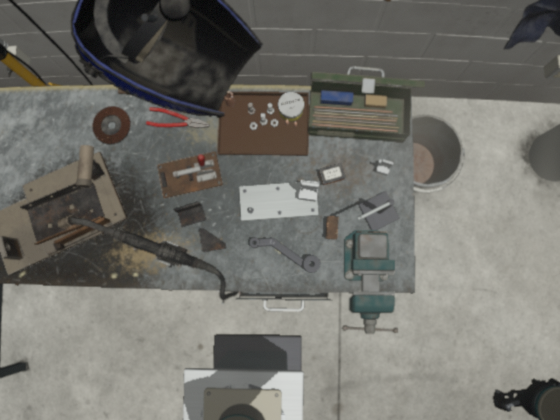

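View pics/side0.png

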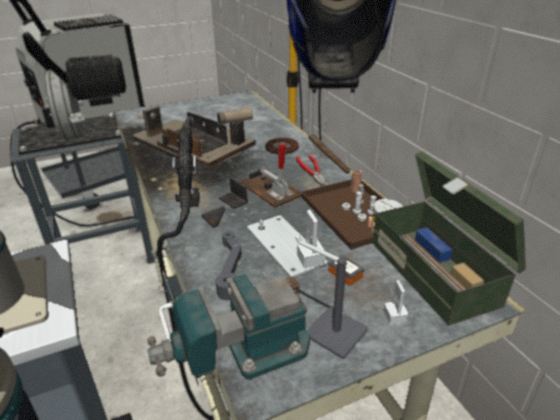

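Candidates for the cap: the top-view object at (309,188) on the fixture (side 312,235), and the loose one at (384,166) (side 398,300), which looks smaller. For the lever: the one at (283,252). The hook stand is at (378,210), with its rod towards (360,220). I'll check with a close crop of each view.

```bash
python3 - <<'E'
import cv2
a=cv2.imread("pics/top0.png")[145:285,220:420]; cv2.imwrite("pics/topc.png",cv2.resize(a,None,fx=4,fy=4,interpolation=cv2.INTER_CUBIC))
a=cv2.imread("pics/side0.png")[190:360,200:420]; cv2.imwrite("pics/sidec.png",cv2.resize(a,None,fx=3.5,fy=3.5,interpolation=cv2.INTER_CUBIC))
E
```

```text
(no output)
```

View pics/topc.png

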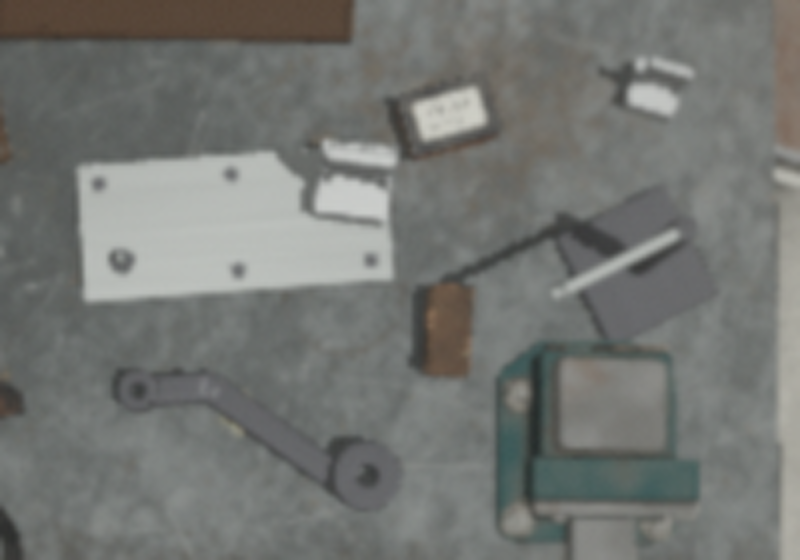

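View pics/sidec.png

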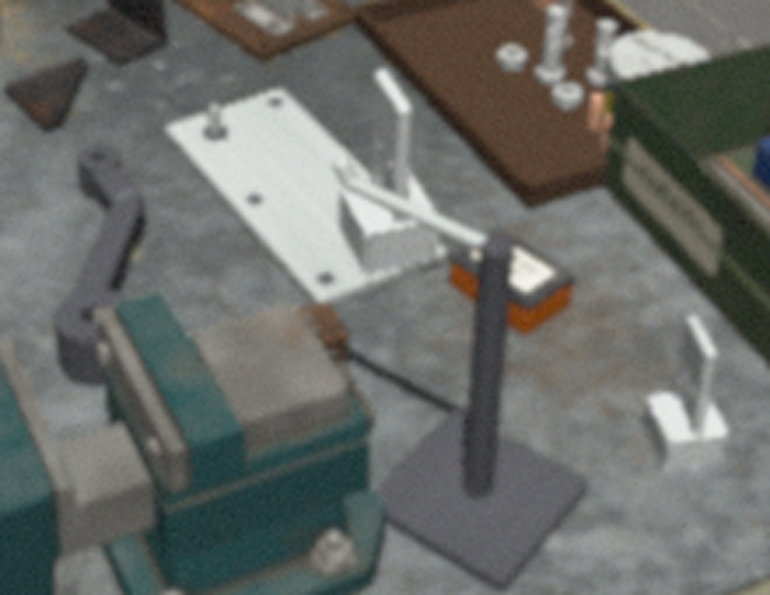

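```bash
cat > h.py <<'E'
import numpy as np, cv2
from scipy.optimize import least_squares
from cell import *
M={n:camera_model(n) for n in("top","side")}
def proj(n,X):
    m=M[n];K=np.array([[m["fx"],0,m["cx"]],[0,m["fy"],m["cy"]],[0,0,1.]])
    return cv2.projectPoints(np.asarray(X,float).reshape(-1,3),cv2.Rodrigues(np.array(m["R"]))[0],np.array(m["t"],float),K,np.array(m["dist_coeffs"]))[0].reshape(-1,2)
def W(p,L,z=0):
    c,s=np.cos(p[2]),np.sin(p[2]);L=np.asarray(L,float).reshape(-1,3)
    return L@np.array([[c,s,0],[-s,c,0],[0,0,1]])+[p[0],p[1],z]
def fit(obs,p0,z=0):  # obs: [(cam,local,u,v)]
    f=lambda p:np.concatenate([proj(n,W(p,l,z))[0]-[u,v] for n,l,u,v in obs])
    r=least_squares(f,p0,x_scale=[100,100,1]);return r.x,r.fun.reshape(-1,2)
E
cat > m.py <<'E'
from h import *
t=lambda l,u,v:("top",l,220+u/4-.4,145+v/4-.4)
s=lambda l,u,v:("side",l,200+u/3.5-.4,190+v/3.5-.4)
O={"fix":([t((105,-47,10),78,166),t((105,47,10),85,301),t((-105,47,10),393,280),s((105,47,10),165,128),s((105,-47,10),275,88),s((-105,47,10),320,302),s((78,21,34),215,105)],(550,-100,1.5),0),
"hook":([t((-42.5,42.5,10),560,235),t((42.5,42.5,10),662,187),t((42.5,-42.5,10),717,293),t((-42.5,-42.5,10),612,345),t((0,0,174),680,235),t((-94,0,182),556,295),s((0,0,174),497,243),s((-94,0,182),342,168)],(500,-350,-1.0),0),
"lever":([t((-56,-12,36),368,473),t((100,30,28),137,388),s((-56,-12,36),85,320),s((100,30,28),98,158)],(430,-100,1.5),0),
"cap":([t((4.5,22,118),323,140),t((4.5,-22,118),398,150),s((-4.5,22,118),377,75),s((-4.5,-22,118),402,112),s((-24,24,34),342,200),s((-24,-24,34),358,237)],(550,-180,0),10)}
if __name__=="__main__":
    P={}
    for k,(o,p,z) in O.items():
        P[k],r=fit(o,p,z);print(k,P[k].round(2),np.degrees(P[k][2]).round(1),r.round(1).tolist())
    print("thick",W(P["fix"],(-78,-21,34)),"rod",W(P["hook"],(-55,0,174)))
    E={"fix":[[(a*105,b*47,10) for a,b in((1,1),(1,-1),(-1,-1),(-1,1),(1,1))],[(78,21,10),(78,21,34)]],
    "hook":[[(a*42.5,b*42.5,10) for a,b in((1,1),(1,-1),(-1,-1),(-1,1),(1,1))],[(0,0,10),(0,0,174),(-94,0,174),(-94,0,182)]],
    "lever":[[(-36,10,26),(63,10,26),(63,-10,26),(-36,-10,26)],[(-56+23*np.cos(a),-12+23*np.sin(a),36) for a in np.arange(0,6.4,.3)],[(100+14*np.cos(a),30+14*np.sin(a),28) for a in np.arange(0,6.4,.3)]],
    "cap":[[(a*24,b*24,h) for a,b in((1,1),(1,-1),(-1,-1),(-1,1),(1,1))] for h in(0,34)]+[[(a*4.5,b*22,118) for a,b in((1,1),(1,-1),(-1,-1),(-1,1),(1,1))],[(-4.5,22,118),(-4.5,22,34)],[(-4.5,-22,118),(-4.5,-22,34)]]}
    outs=[]
    for n,(x0,y0,x1,y1) in(("top",(225,150,405,280)),("side",(205,195,365,350))):
        f=min(400/(x1-x0),600/(y1-y0)) if 0 else (3.3 if n=="top" else 2.9)
        im=cv2.imread(f"pics/{n}0.png")[y0:y1,x0:x1];im=cv2.resize(im,(int((x1-x0)*f*.66*1.0)*1,int((y1-y0)*f*.66))) if 0 else cv2.resize(im,None,fx=4.4 if n=="top" else 3.8,fy=4.4 if n=="top" else 3.8,interpolation=cv2.INTER_CUBIC)
        g=4.4 if n=="top" else 3.8
        for k in E:
            for pl in E[k]:
                q=((proj(n,W(P[k],pl,O[k][2]))-[x0,y0]+.5)*g).astype(int)
                cv2.polylines(im,[q.reshape(-1,1,2)],False,(0,0,255),1)
        cv2.imwrite(f"pics/ov_{n}.png",im)
E
python3 m.py
```

```text
fix [605.01 -87.98   1.67] 95.6 [[-1.0, 0.2], [-0.4, 0.6], [0.2, -0.3], [-0.4, -0.1], [1.7, 0.1], [0.0, 0.5], [-0.4, 0.6]]
hook [ 580.53 -363.27   -1.1 ] -62.9 [[-1.4, 0.5], [0.5, -1.0], [1.0, 0.1], [-0.2, 0.9], [1.8, -1.6], [-1.2, 0.1], [0.6, 1.8], [-1.5, -2.1]]
lever [ 455.07 -125.94    0.95] 54.3 [[-0.5, 1.6], [0.2, 0.5], [1.2, -0.7], [0.3, 0.3]]
cap [ 6.2962e+02 -1.6912e+02 -1.4000e-01] -8.1 [[1.3, 0.9], [0.0, 1.2], [-0.6, -0.5], [-0.5, 0.6], [-0.2, -3.1], [2.4, -0.1]]
thick [[ 633.50079728 -163.56380595   34.        ]] rod [[ 555.45439304 -314.31665666  174.        ]]
```

View overlays.

View pics/ov_top.png

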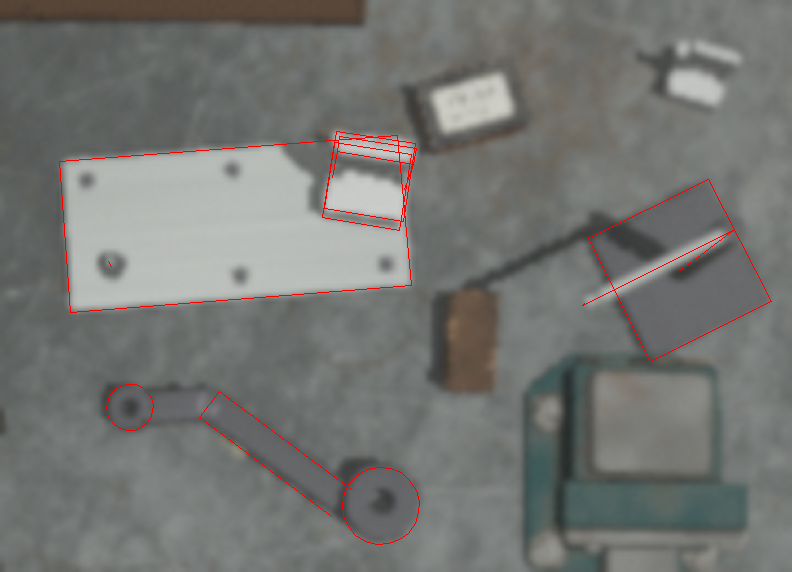

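View pics/ov_side.png

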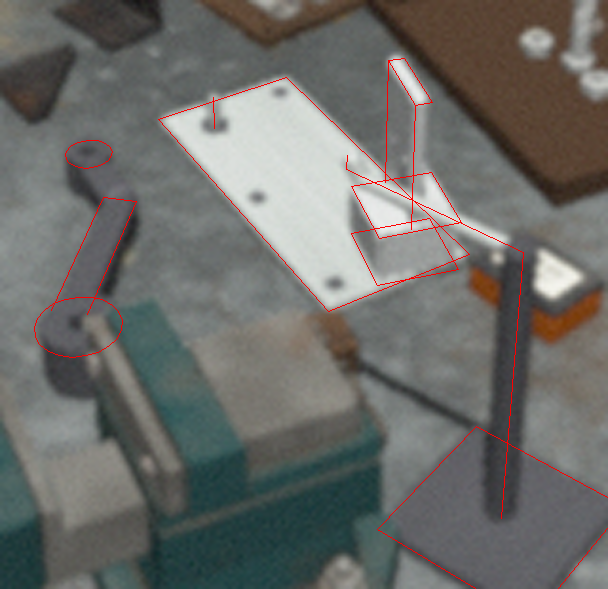

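Both overlays fit, to within about 1–2 px. The cap on the fixture matches the 48 mm / 118 mm size, and the loose one at (384,166) is smaller. First move: rise and turn to the cap's yaw.

carry_out(plan=[{"offset": [0,0,-0.013],"rot": [0,0,-0.1495],"gripper": -1},{"offset": [0,0,-0.013],"rot": [0,0,-0.1495],"gripper": -1},{"offset": [0,0,-0.013],"rot": [0,0,-0.1495],"gripper": -1},{"offset": [0,0,-0.013],"rot": [0,0,-0.1495],"gripper": -1},{"offset": [0,0,-0.013],"rot": [0,0,-0.1495],"gripper": -1},{"offset": [0,0,-0.013],"rot": [0,0,-0.1495],"gripper": -1},{"offset": [0,0,-0.013],"rot": [0,0,-0.1495],"gripper": -1},{"offset": [0,0,0],"rot": [0,0,-0.1495],"gripper": -1}])

```text
clock: 0.9
ee_pos: [149.5, -633.4, 331.9]
tcp_rot: [[0.137, 0.991, 0.001], [0.991, -0.137, -0.003], [-0.003, 0.001, -1.0]]
ft_force: [-0.1, -0.8, 0.0]
width: 0.999
finger_force: 0.0
```

```bash
cat > go.py <<'E'
# python3 go.py x y z yaw_of_tool_y : remaining shift in tool axes (m) and turn (rotvec, rad) for tool-down pose
import sys; from h import *
from scipy.spatial.transform import Rotation as Ro
x,y,z,a=map(float,sys.argv[1:5]);a=np.radians(a)
s=sense();R=np.array(s["tcp_rot"]);p=np.array(s["ee_pos"])
T=np.column_stack([[-np.sin(a),np.cos(a),0],[np.cos(a),np.sin(a),0],[0,0,-1]])
T[:,0]=np.cross(T[:,1],T[:,2])
print("t",round(s["clock"],2),"p",p.round(1),"yaw",np.degrees(np.arctan2(R[1,1],R[0,1])).round(1),"w",round(s["width"],3),"ff",round(s["finger_force"],2),"F",s["ft_force"].round(1),"j",s["joint_positions"].round(0))
print("shift",(R.T@(np.array([x,y,z])-p)/1000).round(4),"after turn",(T.T@(np.array([x,y,z])-p)/1000).round(4),"rot",Ro.from_matrix(R.T@T).as_rotvec().round(4))
E
python3 go.py 630 -169 320 -8.1
```

```text
t 0.9 p [ 149.5 -633.4  331.9] yaw -7.9 w 0.999 ff 0.0 F [-0.1 -0.8  0. ] j [ 84.  32. -16.  79.   9.  70.  59.]
shift [0.5257 0.4125 0.0111] after turn [0.5274 0.4103 0.0119] rot [0.0011 0.0025 0.0042]
```

carry_out(plan=[{"offset": [0.038,0.0295,0],"rot": [0,0,0],"gripper": -1},{"offset": [0.038,0.0295,0],"rot": [0,0,0],"gripper": -1},{"offset": [0.038,0.0295,0],"rot": [0,0,0],"gripper": -1},{"offset": [0.038,0.0295,0],"rot": [0,0,0],"gripper": -1},{"offset": [0.038,0.0295,0],"rot": [0,0,0],"gripper": -1},{"offset": [0.038,0.0295,0],"rot": [0,0,0],"gripper": -1},{"offset": [0.038,0.0295,0],"rot": [0,0,0],"gripper": -1},{"offset": [0.038,0.0295,0],"rot": [0,0,0],"gripper": -1}])

```text
clock: 1.7
ee_pos: [427.1, -363.8, 330.1]
tcp_rot: [[0.143, 0.99, -0.001], [0.99, -0.143, 0.0], [0.0, -0.001, -1.0]]
ft_force: [0.7, -1.2, -0.1]
width: 1.001
finger_force: 0.0
```

carry_out(plan=[{"offset": [0.037,0.029,0],"rot": [0,0,0],"gripper": -1},{"offset": [0.037,0.029,0],"rot": [0,0,0],"gripper": -1},{"offset": [0.037,0.029,0],"rot": [0,0,0],"gripper": -1},{"offset": [0.037,0.029,0],"rot": [0,0,0],"gripper": -1},{"offset": [0.037,0.029,0],"rot": [0,0,0],"gripper": -1},{"offset": [0.037,0.029,0],"rot": [0,0,0],"gripper": -1},{"offset": [0,0,0],"rot": [0,0,0],"gripper": -1}])

```text
clock: 2.4
ee_pos: [634.1, -161.6, 329.3]
tcp_rot: [[0.132, 0.991, 0.002], [0.991, -0.132, 0.007], [0.007, 0.001, -1.0]]
ft_force: [0.1, 1.2, 0.6]
width: 1.0
finger_force: 0.0
```

```bash
python3 go.py 630 -169 106 -8.1
```

```text
t 2.4 p [ 634.1 -161.6  329.3] yaw -7.6 w 1.0 ff 0.0 F [0.1 1.2 0.6] j [ 24.  33. -22.  79.  12.  70.  -6.]
shift [-0.0094 -0.0033  0.2233] after turn [-0.0079 -0.003   0.2233] rot [ 0.0011 -0.0068  0.0092]
```

carry_out(plan=[{"offset": [-0.008,-0.003,0.03],"rot": [0,0,0.009],"gripper": -1},{"offset": [0,0,0.04],"rot": [0,0,0],"gripper": -1},{"offset": [0,0,0.04],"rot": [0,0,0],"gripper": -1},{"offset": [0,0,0.04],"rot": [0,0,0],"gripper": -1},{"offset": [0,0,0.04],"rot": [0,0,0],"gripper": -1},{"offset": [0,0,0.02],"rot": [0,0,0],"gripper": -1},{"offset": [0,0,0.015],"rot": [0,0,0],"gripper": -1},{"offset": [0,0,0],"rot": [0,0,0],"gripper": -1}])

```text
clock: 3.2
ee_pos: [624.4, -178.0, 103.2]
tcp_rot: [[0.152, 0.988, -0.004], [0.988, -0.152, 0.001], [0.0, -0.004, -1.0]]
ft_force: [0.9, 0.4, 0.0]
width: 1.0
finger_force: 0.0
```

```bash
python3 go.py 630 -169 103 -8.1; python3 - <<'E'
from h import *
a=capture("top")[130:240,250:370];b=capture("side")[170:290,250:380]
c=np.hstack([cv2.resize(a[:,:,::-1],(390,360),interpolation=2),cv2.resize(b[:,:,::-1],(390,360),interpolation=2)])
cv2.imwrite("pics/grasp1.png",c)
E
```

```text
t 3.2 p [ 624.4 -178.   103.2] yaw -8.7 w 1.0 ff 0.0 F [0.9 0.4 0. ] j [ 24.  46. -17.  93.  18.  44. -11.]
shift [0.0097 0.0042 0.0001] after turn [0.0097 0.0043 0.0002] rot [-0.0041 -0.0002 -0.0109]
```

View pics/grasp1.png

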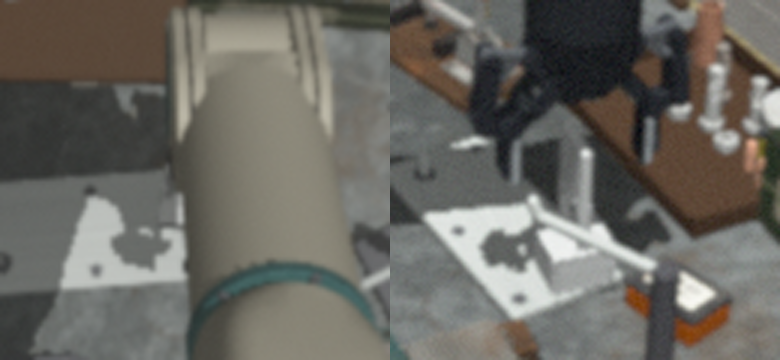

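The fingers (at 510,160 and 645,140) straddle the tab at (585,165). I'll correct by 10 and 4 mm, then close.

carry_out(plan=[{"offset": [0.009,0.004,0],"rot": [0,0,-0.011],"gripper": -1},{"offset": [0,0,0],"rot": [0,0,0],"gripper": -1},{"offset": [0,0,0],"rot": [0,0,0],"gripper": 1},{"offset": [0,0,0],"rot": [0,0,0],"gripper": 1},{"offset": [0,0,0],"rot": [0,0,0],"gripper": 1},{"offset": [0,0,0],"rot": [0,0,0],"gripper": 1},{"offset": [0,0,0],"rot": [0,0,0],"gripper": 1},{"offset": [0,0,0],"rot": [0,0,0],"gripper": 1}], force=50)

```text
clock: 4.1
ee_pos: [631.2, -169.8, 105.3]
tcp_rot: [[0.141, 0.99, -0.0], [0.99, -0.141, -0.0], [-0.0, -0.0, -1.0]]
ft_force: [-0.4, -1.0, 0.6]
width: 0.097
finger_force: 52.1
```

```bash
python3 go.py 630 -169 103 -8.1
```

```text
t 4.1 p [ 631.2 -169.8  105.3] yaw -8.1 w 0.097 ff 52.15 F [-0.4 -1.   0.6] j [ 23.  46. -17.  92.  18.  44. -11.]
shift [ 0.0006 -0.0013  0.0023] after turn [ 0.0006 -0.0013  0.0023] rot [-0.0001  0.0001  0.0002]
```

Gripped: the opening is about 8 mm and the force 52 N. Next I lift clear of the pin, then turn to the rod's direction.

carry_out(plan=[{"offset": [0,0,-0.02],"rot": [0,0,0],"gripper": 1},{"offset": [0,0,-0.03],"rot": [0,0,0],"gripper": 1},{"offset": [0,0,-0.035],"rot": [0,0,0.1],"gripper": 1},{"offset": [0,0,-0.035],"rot": [0,0,0.14],"gripper": 1},{"offset": [0,0,0],"rot": [0,0,0.14],"gripper": 1},{"offset": [0,0,0],"rot": [0,0,0.14],"gripper": 1},{"offset": [0,0,0],"rot": [0,0,0.14],"gripper": 1},{"offset": [0,0,0],"rot": [0,0,0.14],"gripper": 1}])

```text
clock: 4.9
ee_pos: [630.9, -169.5, 225.0]
tcp_rot: [[0.812, 0.584, -0.001], [0.584, -0.812, 0.0], [-0.001, -0.001, -1.0]]
ft_force: [0.2, 0.1, -0.7]
width: 0.097
finger_force: 51.9
```

```bash
python3 go.py 523.6 -252 218 -62.9
```

```text
t 4.9 p [ 630.9 -169.5  225. ] yaw -54.2 w 0.097 ff 51.88 F [ 0.2  0.1 -0.7] j [ 17.  37.  -7.  87.   5.  56. -46.]
shift [-0.1352  0.0042  0.007 ] after turn [-0.1331  0.0245  0.007 ] rot [-0.0007  0.0006  0.151 ]
```

carry_out(plan=[{"offset": [-0.02,0,0],"rot": [0,0,0.14],"gripper": 1},{"offset": [-0.03,0.006,0],"rot": [0,0,0],"gripper": 1},{"offset": [-0.03,0.006,0],"rot": [0,0,0],"gripper": 1},{"offset": [-0.03,0.006,0],"rot": [0,0,0],"gripper": 1},{"offset": [-0.02,0.003,0],"rot": [0,0,0],"gripper": 1},{"offset": [0,0,0],"rot": [0,0,0],"gripper": 1},{"offset": [0,0,0],"rot": [0,0,0],"gripper": 1},{"offset": [0,0,0],"rot": [0,0,0],"gripper": 1}])

```text
clock: 5.7
ee_pos: [529.1, -250.4, 225.3]
tcp_rot: [[0.882, 0.472, 0.001], [0.472, -0.882, 0.001], [0.001, -0.0, -1.0]]
ft_force: [0.4, 0.2, -2.6]
width: 0.097
finger_force: 51.8
```

```bash
python3 go.py 523.6 -252 218 -62.9; python3 - <<'E'
from h import *
b=capture("side");cv2.imwrite("pics/side1.png",b[:,:,::-1])
cv2.imwrite("pics/side1c.png",cv2.resize(b[140:300,230:390,::-1],None,fx=3.7,fy=3.7,interpolation=2))
E
```

```text
t 5.7 p [ 529.1 -250.4  225.3] yaw -61.8 w 0.097 ff 51.81 F [ 0.4  0.2 -2.6] j [ 26.  32.  -6.  98.   4.  50. -43.]
shift [-0.0056 -0.0012  0.0073] after turn [-0.0056 -0.0011  0.0073] rot [-0.0004 -0.0012  0.0185]
```

View pics/side1c.png

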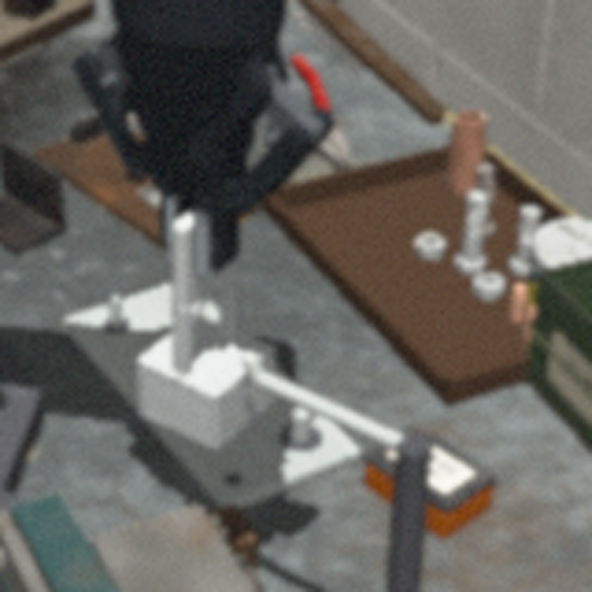

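```bash
cat > m2.py <<'E'
from m import *
c=lambda l,u,v:("side",l,230+u/3.7-.4,140+v/3.7-.4)
s_=sense();print(s_["ee_pos"])
R=s_["tcp_rot"];yaw=np.arctan2(R[1,1],R[0,1]);z=s_["ee_pos"][2]-95.3
obs=[c((-24,-24,34),138,362),c((24,-24,34),214,403),c((24,-24,0),217,447),c((-4.5,-22,118),174,222),c((4.5,-22,118),192,228)]
p,r=fit(obs,(529,-250,yaw),z);print("cap free",p.round(1),np.degrees(p[2]),r.round(1).tolist())
f=lambda q:np.concatenate([proj(n,W([q[0],q[1],yaw],l,z))[0]-[u,v] for n,l,u,v in obs])
q=least_squares(f,(529,-250)).x;print("cap yawfix",q.round(1),"rms",f(q).round(1))
ro=[t((-94,0,178),557,295),t((-8,0,170),678,236),c((-89.5,0,182),238,353),c((0,0,174),412,438),s((0,0,174),497,243),s((-94,0,182),338,165)]
hb,rb=fit(ro,(580,-363,-1.1));print("rod",hb.round(1),np.degrees(hb[2]),rb.round(1).tolist())
L=np.linalg.inv(np.array([[np.cos(hb[2]),-np.sin(hb[2])],[np.sin(hb[2]),np.cos(hb[2])]]))
print("cap in rod frame",L@(q-hb[:2]),"tcp in rod frame",L@(s_["ee_pos"][:2]-hb[:2]),"rodpt",W(hb,(-55,0,174)))
E
python3 m2.py
```

```text
[ 529.08229432 -250.3985382   225.23326943]
cap free [ 533.6 -250.1   -1.1] -63.81707579199406 [[0.7, -1.0], [1.1, -1.6], [0.3, 1.7], [-0.7, 0.3], [-1.4, 0.5]]
cap yawfix [ 533.  -249.4] rms [ 0.3 -0.7  1.4 -1.8  0.6  1.5 -0.8  0.4 -1.4  0.5]
rod [ 581.3 -360.7   -1.1] -60.579596380348136 [[-2.0, 1.4], [-1.9, -0.4], [2.5, 1.6], [0.9, 1.8], [0.2, 0.8], [-1.9, -1.1]]
cap in rod frame [-120.61909947   12.68052392] tcp in rod frame [-121.73563266    8.75713755] rodpt [[ 554.23596162 -312.82950124  174.        ]]
```

```bash
sed -i 's/c((-89.5,0,182),238,353),//; s/s((-94,0,182),338,165)\]/s((-91,0,182),341,166)]/' m2.py; python3 m2.py
```

```text
[ 529.08229432 -250.3985382   225.23326943]
cap free [ 533.6 -250.1   -1.1] -63.81707579199406 [[0.7, -1.0], [1.1, -1.6], [0.3, 1.7], [-0.7, 0.3], [-1.4, 0.5]]
cap yawfix [ 533.  -249.4] rms [ 0.3 -0.7  1.4 -1.8  0.6  1.5 -0.8  0.4 -1.4  0.5]
rod [ 581.4 -361.7   -1.1] -61.08812854694961 [[-1.8, 1.0], [-1.5, -0.5], [1.3, 2.1], [0.6, 1.1], [-0.7, -0.7]]
cap in rod frame [-121.6545677    11.90551213] tcp in rod frame [-122.73623512    7.97237056] rodpt [[ 554.85158045 -313.54677755  174.        ]]
```

carry_out(plan=[{"offset": [-0.01,0,0.006],"rot": [0,0,0],"gripper": 1},{"offset": [0,0,0],"rot": [0,0,0],"gripper": 1},{"offset": [0,0,0],"rot": [0,0,0],"gripper": 1},{"offset": [0,0.012,0],"rot": [0,0,0],"gripper": 1},{"offset": [0,0.012,0],"rot": [0,0,0],"gripper": 1},{"offset": [0,0.012,0],"rot": [0,0,0],"gripper": 1},{"offset": [0,0,0],"rot": [0,0,0],"gripper": 1},{"offset": [0,0,0],"rot": [0,0,0],"gripper": 1}])

```text
clock: 6.55
ee_pos: [536.0, -288.5, 219.0]
tcp_rot: [[0.883, 0.47, -0.0], [0.47, -0.883, 0.0], [-0.0, -0.001, -1.0]]
ft_force: [-0.0, -0.4, -1.4]
width: 0.095
finger_force: 51.8
```

```bash
python3 go.py 551 -309.5 218 -62; python3 - <<'E'
from h import *
b=capture("side");cv2.imwrite("pics/side2c.png",cv2.resize(b[170:290,250:370,::-1],None,fx=4.9,fy=4.9,interpolation=2))
E
```

```text
t 6.55 p [ 536.  -288.5  219. ] yaw -62.0 w 0.095 ff 51.84 F [-0.  -0.4 -1.4] j [ 29.  34.  -5.  95.   4.  51. -40.]
shift [0.0034 0.0255 0.001 ] after turn [0.0034 0.0255 0.001 ] rot [-0.0006  0.0002  0.0002]
```

View pics/side2c.png

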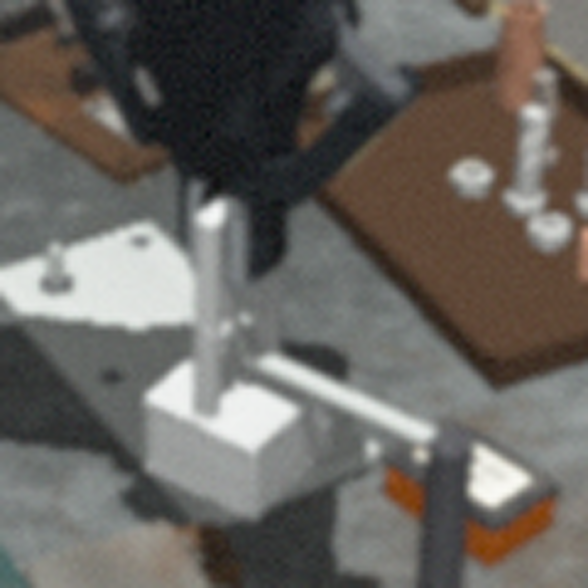

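The rod's end (245,325) enters the slot midway between the legs (222 and 262), with no contact force. I'll carry on along the rod and then lower.

carry_out(plan=[{"offset": [0,0.01,0],"rot": [0,0,0],"gripper": 1},{"offset": [0,0.01,0],"rot": [0,0,0],"gripper": 1},{"offset": [0,0.009,0],"rot": [0,0,0],"gripper": 1},{"offset": [0,0,0],"rot": [0,0,0],"gripper": 1},{"offset": [0,0,0.006],"rot": [0,0,0],"gripper": 1},{"offset": [0,0,0.006],"rot": [0,0,0],"gripper": 1},{"offset": [0,0,0.003],"rot": [0,0,0],"gripper": 1},{"offset": [0,0,0],"rot": [0,0,0],"gripper": 1}])

```text
clock: 7.4
ee_pos: [549.2, -313.1, 203.5]
tcp_rot: [[0.882, 0.471, -0.002], [0.471, -0.882, 0.001], [-0.001, -0.002, -1.0]]
ft_force: [0.6, -0.1, -2.6]
width: 0.092
finger_force: 51.8
```

carry_out(plan=[{"offset": [0,0,0.002],"rot": [0,0,0],"gripper": 1},{"offset": [0,0,0.001],"rot": [0,0,0],"gripper": 1},{"offset": [0,0,0],"rot": [0,0,0],"gripper": 1}])

```text
clock: 7.7
ee_pos: [549.7, -313.7, 201.3]
tcp_rot: [[0.882, 0.47, -0.0], [0.47, -0.882, 0.0], [-0.0, -0.0, -1.0]]
ft_force: [0.7, -0.4, -1.6]
width: 0.093
finger_force: 51.8
```

carry_out(plan=[{"offset": [0,0,0.001],"rot": [0,0,0],"gripper": 1},{"offset": [0,0,0.001],"rot": [0,0,0],"gripper": 1},{"offset": [0,0,0],"rot": [0,0,0],"gripper": 1},{"offset": [0,0,0],"rot": [0,0,0],"gripper": 1}])

```text
clock: 8.1
ee_pos: [550.4, -313.7, 199.7]
tcp_rot: [[0.882, 0.471, 0.001], [0.471, -0.882, -0.0], [0.001, 0.001, -1.0]]
ft_force: [0.9, 0.7, 0.7]
width: 0.096
finger_force: 52.1
```

carry_out(plan=[{"offset": [0,0,0.001],"rot": [0,0,0],"gripper": 1},{"offset": [0,0,0.001],"rot": [0,0,0],"gripper": 1},{"offset": [0,0,0],"rot": [0,0,0],"gripper": 1},{"offset": [0,0,0],"rot": [0,0,0],"gripper": 1}])

```text
clock: 8.5
ee_pos: [550.7, -313.7, 199.1]
tcp_rot: [[0.882, 0.471, 0.003], [0.471, -0.882, -0.001], [0.002, 0.002, -1.0]]
ft_force: [0.3, 1.6, 8.8]
width: 0.094
finger_force: 53.6
```

The cap meets the rod at TCP z 199, the expected height. Next I ease up 1 mm and release.

carry_out(plan=[{"offset": [0,0,-0.001],"rot": [0,0,0],"gripper": 1},{"offset": [0,0,0],"rot": [0,0,0],"gripper": 0.3},{"offset": [0,0,0],"rot": [0,0,0],"gripper": -0.3},{"offset": [0,0,0],"rot": [0,0,0],"gripper": -1},{"offset": [0,0,0],"rot": [0,0,0],"gripper": -1},{"offset": [0,0,0],"rot": [0,0,0],"gripper": -1},{"offset": [0,0,0],"rot": [0,0,0],"gripper": -1}])

```text
clock: 9.2
ee_pos: [549.6, -313.8, 198.2]
tcp_rot: [[0.882, 0.47, -0.0], [0.47, -0.882, 0.0], [-0.0, -0.0, -1.0]]
ft_force: [-0.0, -0.6, 0.5]
width: 1.001
finger_force: 0.0
```

carry_out(plan=[{"offset": [0,0,-0.02],"rot": [0,0,0],"gripper": -1},{"offset": [0,0,-0.04],"rot": [0,0,0],"gripper": -1},{"offset": [0,0,-0.04],"rot": [0,0,0],"gripper": -1},{"offset": [0,0,-0.02],"rot": [0,0,0],"gripper": -1},{"offset": [0,0,0],"rot": [0,0,0],"gripper": -1},{"offset": [0,0,0],"rot": [0,0,0],"gripper": -1}])

```text
clock: 9.8
ee_pos: [549.5, -313.7, 318.2]
tcp_rot: [[0.882, 0.47, 0.0], [0.47, -0.882, -0.0], [-0.0, 0.0, -1.0]]
ft_force: [0.5, -0.3, -1.5]
width: 1.0
finger_force: 0.0
```

```bash
python3 go.py 455 -126 318 -35.7; python3 - <<'E'
from h import *
b=capture("side");cv2.imwrite("pics/side3c.png",cv2.resize(b[150:350,220:420,::-1],None,fx=2.9,fy=2.9,interpolation=2))
E
```

```text
t 9.8 p [ 549.5 -313.7  318.2] yaw -61.9 w 1.0 ff 0.0 F [ 0.5 -0.3 -1.5] j [ 31.  31.  -6.  84.   3.  66. -38.]
shift [ 4.900e-03 -2.101e-01  2.000e-04] after turn [ 0.0972 -0.1863  0.0002] rot [ 1.000e-04  0.000e+00 -4.579e-01]
```

View pics/side3c.png

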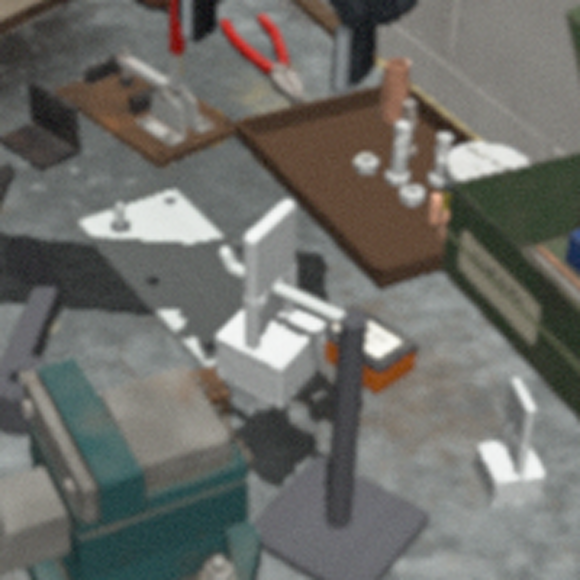

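The cap hangs upright on the rod at (270,310), let go, and the fingers are clear. Now over to the lever.

carry_out(plan=[{"offset": [0,0,0],"rot": [0,0,-0.115],"gripper": -1},{"offset": [0,0,0],"rot": [0,0,-0.115],"gripper": -1},{"offset": [0,0,0],"rot": [0,0,-0.115],"gripper": -1},{"offset": [0,0,0],"rot": [0,0,-0.113],"gripper": -1},{"offset": [0.019,-0.037,0],"rot": [0,0,0],"gripper": -1},{"offset": [0.019,-0.037,0],"rot": [0,0,0],"gripper": -1},{"offset": [0.019,-0.037,0],"rot": [0,0,0],"gripper": -1},{"offset": [0.019,-0.037,0],"rot": [0,0,0],"gripper": -1}])

```text
clock: 10.65
ee_pos: [472.0, -164.1, 316.6]
tcp_rot: [[0.584, 0.812, -0.003], [0.812, -0.584, 0.001], [-0.001, -0.003, -1.0]]
ft_force: [0.6, 1.0, -0.1]
width: 1.005
finger_force: 0.0
```

carry_out(plan=[{"offset": [0.02,-0.037,0.03],"rot": [0,0,0],"gripper": -1},{"offset": [0,0,0.04],"rot": [0,0,0],"gripper": -1},{"offset": [0,0,0.04],"rot": [0,0,0],"gripper": -1},{"offset": [0,0,0.04],"rot": [0,0,0],"gripper": -1},{"offset": [0,0,0.04],"rot": [0,0,0],"gripper": -1},{"offset": [0,0,0],"rot": [0,0,0],"gripper": -1},{"offset": [0,0,0],"rot": [0,0,0],"gripper": -1}])

```text
clock: 11.35
ee_pos: [455.3, -128.7, 128.8]
tcp_rot: [[0.583, 0.812, -0.003], [0.812, -0.583, 0.001], [-0.001, -0.003, -1.0]]
ft_force: [0.1, -0.4, 0.6]
width: 0.998
finger_force: 0.0
```

```bash
python3 go.py 455 -126 12 -35.7; python3 - <<'E'
from m import *
# refine hole centroids (dark) of lever in the first top/side pictures
for n,(u,v) in {"top":[(220+368/4,145+473/4),(220+137/4,145+388/4)],"side":[(200+85/3.5,190+320/3.5),(200+98/3.5,190+158/3.5)]}.items() and [("top",(311.6,262.9)),("top",(253.9,241.6)),("side",(223.9,281)),("side",(227.6,234.7))]:
    g=cv2.cvtColor(cv2.imread(f"pics/{n}0.png"),6).astype(float);x,y=int(round(u)),int(round(v))
    w=g[y-3:y+4,x-3:x+4];q=np.clip(np.median(w)-w,0,None);Y,X=np.mgrid[-3:4,-3:4]
    print(n,x,y,"centroid",round(x+(q*X).sum()/q.sum(),2),round(y+(q*Y).sum()/q.sum(),2),"clicked",u-.4,v-.4)
E
```

```text
t 11.35 p [ 455.3 -128.7  128.8] yaw -35.7 w 0.998 ff 0.0 F [ 0.1 -0.4  0.6] j [ 20.  32. -11. 120.  12.  29. -36.]
shift [ 0.0021 -0.0014  0.1168] after turn [ 0.002  -0.0018  0.1168] rot [-0.003   0.001   0.0004]
top 312 263 centroid 312.03 263.48 clicked 311.20000000000005 262.5
top 254 242 centroid 254.18 242.18 clicked 253.5 241.2
side 224 281 centroid 224.3 279.65 clicked 223.5 280.6
side 228 235 centroid 227.2 234.79 clicked 227.2 234.29999999999998
```

carry_out(plan=[{"offset": [0.002,-0.002,0.03],"rot": [0.0,0,0],"gripper": -1},{"offset": [0,0,0.03],"rot": [0,0,0],"gripper": -1},{"offset": [0,0,0.03],"rot": [0,0,0],"gripper": -1},{"offset": [0,0,0.015],"rot": [0,0,0],"gripper": -1},{"offset": [0,0,0.008],"rot": [0,0,0],"gripper": -1},{"offset": [0,0,0],"rot": [0,0,0],"gripper": -1},{"offset": [0,0,0],"rot": [0,0,0],"gripper": -1}])

```text
clock: 12.05
ee_pos: [457.0, -126.8, 17.8]
tcp_rot: [[0.584, 0.812, 0.003], [0.812, -0.584, -0.0], [0.001, 0.003, -1.0]]
ft_force: [-1.0, 0.1, 0.7]
width: 1.002
finger_force: 0.0
```

```bash
python3 - <<'E'
from m import *
P=[("top",(-56,-12,36),312.03,263.48),("top",(100,30,28),254.18,242.18),("side",(-56,-12,36),224.3,279.65),("side",(100,30,28),227.2,234.79)]
p,r=fit(P,(455,-126,.95));print(p,np.degrees(p[2]),r.round(1).tolist())
f,_=fit(*O["fix"][:2]);print("lever goal",W(f,(-22,-9,0)),np.degrees(f[2]))
E
python3 go.py 455 -126 12 -35.7
```

```text
[ 454.89731366 -125.7799528     0.95540239] 54.74052496120238 [[-0.9, 0.9], [-0.3, 0.2], [0.9, 0.7], [0.3, 0.2]]
lever goal [[ 616.11005717 -108.99676316    0.        ]] 95.58253640265609
t 12.05 p [ 457.  -126.8   17.8] yaw -35.7 w 1.002 ff 0.0 F [-1.   0.1  0.7] j [ 18.  45.  -9. 123.  27.  14. -50.]
shift [-0.0006 -0.0021  0.0058] after turn [-0.0006 -0.0021  0.0058] rot [ 0.0027 -0.0013 -0.0004]
```

carry_out(plan=[{"offset": [0,-0.002,0],"rot": [0,0,0],"gripper": -1},{"offset": [0,0,0],"rot": [0,0,0],"gripper": 1},{"offset": [0,0,0],"rot": [0,0,0],"gripper": 1},{"offset": [0,0,0],"rot": [0,0,0],"gripper": 1},{"offset": [0,0,0],"rot": [0,0,0],"gripper": 1},{"offset": [0,0,0],"rot": [0,0,0],"gripper": 1},{"offset": [0,0,0],"rot": [0,0,0],"gripper": 1}], force=90)

```text
clock: 12.75
ee_pos: [454.9, -125.5, 17.0]
tcp_rot: [[0.583, 0.813, 0.002], [0.813, -0.583, -0.001], [0.0, 0.002, -1.0]]
ft_force: [0.7, -0.6, 7.2]
width: 0.212
finger_force: 88.7
```

```bash
python3 go.py 455 -126 12 -35.3
```

```text
t 12.75 p [ 454.9 -125.5   17. ] yaw -35.7 w 0.212 ff 88.72 F [ 0.7 -0.6  7.2] j [ 18.  45.  -9. 123.  29.  14. -53.]
shift [-0.0004  0.0004  0.005 ] after turn [-0.0004  0.0004  0.005 ] rot [ 0.0019 -0.0004 -0.0062]
```

carry_out(plan=[{"offset": [0,0,-0.01],"rot": [0,0,0],"gripper": 1},{"offset": [0,0,-0.015],"rot": [0,0,0],"gripper": 1},{"offset": [0,0,-0.02],"rot": [0,0,0],"gripper": 1},{"offset": [0,0,-0.025],"rot": [0,0,0],"gripper": 1},{"offset": [0,0,-0.02],"rot": [0,0,0],"gripper": 1},{"offset": [0,0,-0.01],"rot": [0,0,0],"gripper": 1},{"offset": [0,0,0],"rot": [0,0,0],"gripper": 1},{"offset": [0,0,0],"rot": [0,0,0],"gripper": 1}])

```text
clock: 13.55
ee_pos: [453.3, -125.2, 115.8]
tcp_rot: [[0.584, 0.812, -0.001], [0.812, -0.584, 0.0], [-0.001, -0.001, -1.0]]
ft_force: [-0.7, -0.1, -5.4]
width: 0.207
finger_force: 89.0
```

carry_out(plan=[{"offset": [0.02,0,0],"rot": [0,0,-0.1],"gripper": 1},{"offset": [0.0,0,0],"rot": [0,0,-0.12],"gripper": 1},{"offset": [0,0,0],"rot": [0,0,-0.12],"gripper": 1},{"offset": [0,0,0],"rot": [0,0,-0.12],"gripper": 1},{"offset": [0,0,0],"rot": [0,0,-0.12],"gripper": 1},{"offset": [0,0,0],"rot": [0,0,-0.12],"gripper": 1},{"offset": [0,0,0],"rot": [0,0,0],"gripper": 1},{"offset": [0,0,0],"rot": [0,0,0],"gripper": 1}])

```text
clock: 14.35
ee_pos: [465.0, -108.8, 115.4]
tcp_rot: [[-0.074, 0.997, -0.002], [0.997, 0.074, 0.001], [0.001, -0.002, -1.0]]
ft_force: [0.9, 0.4, -5.1]
width: 0.209
finger_force: 88.8
```

```bash
python3 go.py 616.1 -109 97 5.6
```

```text
t 14.35 p [ 465.  -108.8  115.4] yaw 4.2 w 0.209 ff 88.84 F [ 0.9  0.4 -5.1] j [ 31.  37. -31. 120.  34.  32. -21.]
shift [-0.0114  0.1507  0.0181] after turn [-0.015   0.1504  0.0184] rot [-0.0019 -0.0009 -0.0237]
```

carry_out(plan=[{"offset": [-0.003,0.02,0],"rot": [0,0,-0.024],"gripper": 1},{"offset": [-0.003,0.03,0],"rot": [0,0,0],"gripper": 1},{"offset": [-0.003,0.03,0],"rot": [0,0,0],"gripper": 1},{"offset": [-0.003,0.03,0],"rot": [0,0,0],"gripper": 1},{"offset": [-0.003,0.025,0],"rot": [0,0,0],"gripper": 1},{"offset": [0,0.015,0.008],"rot": [0,0,0],"gripper": 1},{"offset": [0,0,0],"rot": [0,0,0],"gripper": 1},{"offset": [0,0,0],"rot": [0,0,0],"gripper": 1}])

```text
clock: 15.15
ee_pos: [615.1, -108.9, 107.2]
tcp_rot: [[-0.1, 0.995, -0.003], [0.995, 0.1, -0.0], [0.0, -0.003, -1.0]]
ft_force: [-0.4, -0.6, -4.7]
width: 0.208
finger_force: 89.0
```

```bash
python3 go.py 616.1 -109 83 5.6
```

```text
t 15.15 p [ 615.1 -108.9  107.2] yaw 5.7 w 0.208 ff 88.99 F [-0.4 -0.6 -4.7] j [ 26.  47. -32.  97.  32.  46. -15.]
shift [-0.0002  0.0011  0.0242] after turn [-0.0002  0.001   0.0242] rot [-0.0031 -0.0003  0.0025]
```

carry_out(plan=[{"offset": [0,0.001,0.01],"rot": [0,0,0],"gripper": 1},{"offset": [0,0,0.01],"rot": [0,0,0],"gripper": 1},{"offset": [0,0,0.004],"rot": [0,0,0],"gripper": 1},{"offset": [0,0,0],"rot": [0,0,0],"gripper": 1},{"offset": [0,0,0],"rot": [0,0,0],"gripper": 1},{"offset": [0,0,0],"rot": [0,0,0],"gripper": 1}])

```text
clock: 15.75
ee_pos: [617.7, -109.0, 84.6]
tcp_rot: [[-0.101, 0.995, 0.001], [0.995, 0.101, 0.0], [-0.0, 0.001, -1.0]]
ft_force: [1.6, -0.8, -4.7]
width: 0.209
finger_force: 89.0
```

```bash
python3 go.py 616.1 -109 83 5.6; cat > v.py <<'E'
from m import *
ims={n:capture(n) for n in("side","top")}
s=sense();z=s["ee_pos"][2]-17;R=s["tcp_rot"];yaw=np.arctan2(R[1,1],R[0,1])+np.pi/2
p=[*s["ee_pos"][:2],yaw]
# dark hole centroids near prediction, both views
for n in("side","top"):
    g=cv2.cvtColor(ims[n],7).astype(float)
    for nm,l in(("bore",(-56,-12,36)),("eye",(100,30,28))):
        u,v=proj(n,W(p,l,z))[0];x,y=int(round(u)),int(round(v))
        print(n,nm,round(u,1),round(v,1));print(g[y-6:y+7,x-9:x+10].astype(int))
E
python3 v.py
```

```text
t 15.75 p [ 617.7 -109.    84.6] yaw 5.8 w 0.209 ff 89.02 F [ 1.6 -0.8 -4.7] j [ 26.  48. -31.  97.  34.  44. -16.]
shift [ 0.0002 -0.0016  0.0016] after turn [ 0.0002 -0.0016  0.0016] rot [0.0008 0.     0.0031]
side bore 313.2 223.5
[[ 47  59  61  70  75  80  83  86  86  82  79  72  63  68  68  64  55  43
   41]
 [ 66  78  86  94  92  94  95 100  99  95  95  89  99 118 137 140 123  86
   54]
 [ 90  96 100 102 102 102 105 101  98  98  99 115 144 179 210 216 190 136
   83]
 [100 101 101 101 106 100  99  93  92  99 115 151 195 228 236 237 219 167
  108]
 [105 104 102 103 100  92  90  86  90 114 156 206 228 238 239 231 207 164
  118]
 [104 104 102  97  92  78  73  82 112 160 206 232 238 239 231 211 178 146
  120]
 [102 106  99 101  87  74  75 106 162 214 237 240 238 230 210 174 145 125
  115]
 [103  99 105  99  94  91 115 164 213 236 243 240 231 210 176 145 131 123
  105]
 [100 101  99 100 106 131 176 217 235 240 239 232 206 172 147 132 131 118
   97]
 [ 95  94 102 110 139 181 222 235 239 238 230 208 171 144 135 132 129 118
   90]
 [ 81  88 109 144 187 224 237 239 236 228 203 167 143 13
[... 2711 characters left out ...]
  56  56  55  55  56  53  53  56  57  56  56
   66]
 [ 62  87 100  91  70  58  54  52  52  52  55  54  54  53  55  56  57  67
   85]
 [ 61  84  97  87  66  54  53  50  53  60  56  56  54  55  54  59  74  92
  100]
 [ 60  82  96  82  62  53  52  56  73  81  68  58  55  55  57  75  94 104
  106]
 [ 59  80  96  86  63  55  53  62  84  82  68  57  54  57  66  93 104 107
  107]
 [ 59  78  99  94  71  57  55  59  69  66  58  57  55  53  70  97 106 107
  107]
 [ 56  77 100  99  79  60  55  55  59  58  57  55  54  52  70  99 107 107
  107]
 [ 57  74 100 104  90  68  55  54  54  57  53  54  51  55  79 102 107 108
  109]
 [ 56  73 100 104  99  81  64  55  52  51  49  50  48  65  90 104 109 109
  108]]
```

```bash
cat > v2.py <<'E'
from m import *
from scipy.optimize import minimize
im={n:cv2.cvtColor(capture(n),7) for n in("side","top")}
s=sense();z=s["ee_pos"][2]-17;R=s["tcp_rot"];yaw=np.arctan2(R[1,1],R[0,1])+np.pi/2
e=W([*s["ee_pos"][:2],yaw],(100,30,0),z)[0];print("pred eye",e.round(1))
a=np.arange(0,6.28,.15);C=np.c_[14*np.cos(a),14*np.sin(a)]
def hull(n,c):
    pts=np.vstack([np.c_[C,0*a],np.c_[C,0*a+28]])+c
    return proj(n,pts)
for n in im:
    h=hull(n,e);print(n,"extent u",h[:,0].min().round(1),h[:,0].max().round(1),"v",h[:,1].min().round(1),h[:,1].max().round(1))
g=im["side"];print("cols 248-280 step2, rows 184-224");print(g[184:226:1,248:280:2])
E
python3 v2.py
```

```text
pred eye [577.7 -12.6  67.6]
side extent u 254.2 266.7 v 195.0 211.7
top extent u 242.1 253.8 v 199.7 212.0
cols 248-280 step2, rows 184-224
[[ 72  78  83  89  81  82  82  84  65  59  57  45  88 102  81  76]
 [ 77  77  82  79  80  79  77  84  51  33  41  40  90 111  97  69]
 [ 66  79  80  81  76  82  74  79  53  43  41  40  90 110 105  64]
 [ 67  76  82  79  81  80  77  74  52  37  40  53  98 111 102  58]
 [ 68  70  80  83  85  78  77  72  68  51  47  72 104 110  96  49]
 [ 81  64  78  82  84  82  82  77  79  64  62  94 109 102  83  53]
 [ 84  75  68  86  90  87  89  85  82  66  83 106 108  94  73  69]
 [ 94  90  69  76  96  96  92  86  77  66  98 106  99  75  72  91]
 [ 96  99  78  73  90  94  93  89  83  70 108 100  78  69  70 103]
 [ 97 100  93  80  75  93  93  87  81  73  97  85  59  61  72 100]
 [ 91 100 101  94  78  80  91  81  83  72  84  66  49  56  80  95]
 [ 96 100 102  98  82  73  71  79  76  72  60  52  40  46  89 102]
 [ 95 101 106  81  63  54  58  59  77  75  55  36  39  40  85 109]
 [ 96  98  97  65  48  49  47  47  63  72  55  33  32  37  69 106]
 [ 90 105  94  55  42
[... 1155 characters left out ...]
  97  78  63  56  48  57  65]
 [103 103 102 101 107 102 110 107  99  80  55  43  50  60  76  89]
 [104 102 106 102 101 108 105  92  74  58  46  51  65  84  84  87]
 [102 105 108 103 104  96  91  69  52  50  61  76  84  92  83  67]
 [104 100 104  95  90  69  75  59  59  68  82  90  92  91  85  60]
 [102  90  88  68  60  54  86  82  73  88  92  96  97  95  88  79]
 [ 91  72  55  44  49  58  97  99  93  94 100  97  96  97  94  89]
 [ 69  51  45  51  64  71 101 106  98  96  95 101  98  95  92  94]
 [ 50  48  62  71  88  91 104 101  97 100  92  98  95  98  96  98]
 [ 49  66  80  87  97  97 103 103  94 100  92  96  97  95  92  92]
 [ 74  89  92  98  99  94 105 102  93 100  98  96 100  97  95  97]]
```

The eye's silhouette matches the predicted level pose to about 1 px (side v 195–210, left edge u 253.5). The eye comes out about 1 mm from the thin pin's axis, with the underside about 33 mm above the tips. Handing in.

```bash
python3 -c "
from cell import *
print(sign_off())"
```

```text
the job is handed in; nothing more can be done
None
```

I hung the cap on the hook rod and let go, and handed in with the lever held level at its balance point about 33 mm above the pins: by measurement the eye is about 1 mm off the thin pin, but the bore over the thick pin was hidden from both cameras, so that is computed from the arm pose only, and the hand-in returned no verdict.

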